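# Close up the sliding book rack on the kitchen table

### The arm

A 7-joint arm with a two-finger parallel gripper is mounted at the origin on the work surface. World frame = base frame: x ahead of the robot, y to its left, z up, the work surface at z = 0. Lengths are in mm, angles in rad, forces in N, time in s.
With the tool pointing down it reaches from about 400 to 750 mm from the base axis. Payload 19.5 kg.
Tool frame: the origin (TCP) lies at the very end of the fingers, on their centre line; the grasp point (between the pads) lies 19 mm behind it; z points along the fingers, y is the line along which they close (so a half turn about z gives the same grasp; the last joint's range is limited). The gripper opens to 85 mm and grips with 20 to 120 N. Pads are 22 mm wide; open, the fingers measure 114 mm over their backs; the gripper's body (76 mm by 85 mm) begins 54 mm behind the grasp point. The pads swing forward as they close: fully open they stand 13 mm farther back than shut.
Start: joints at [-1.349, 0.707, -0.028, 1.485, 0.022, 0.951, -0.075], TCP at [149.92, 555.085, 231.268] pointing down, gripper open.
Joint ranges: [-2.71, 2.71], [-0.32, 2.16], [-1.57, 1.52], [0, 2.45], [-1.46, 4.6], [0, 2.02], [-2.83, 2.83]. Speed limits (rad/s): [1.89, 1.89, 2.57, 2.57, 3.01, 3.01, 3.01].

### API

Orientations are given as a 3x3 rotation matrix whose columns are the frame's x, y, z axes.
In Python, from bench import manip gives the robot as it stands.
- The arm moves only by the tool drive_tool, never from a script. Its argument "targets" is text: rows parted by semicolons, each of 6 numbers parted by spaces: the shift along the world's x, y, z in units of 25 mm (1.0 is 25 mm), then the turn, a rotation vector about the world's x, y, z in units of 6 degrees (1.0 is 6 degrees). A call has 1 to 5 rows; each row is the pose to reach, as a shift and turn from the pose commanded when the call began; what a row does not reach only later rows make up. A row lasts 1/10 s, in which the tool goes at most 50 mm and 8.59 degrees, less where a joint would pass 70% of its speed; a pose out of reach is approached as far as the arm can. A call with a gripper value outside its range is refused whole. "grip" is the closure, from -1 (fully open) to 1 (shut), set as the call begins (left out, the last holds). The fingers move at their own pace and stop on an object; the grip force is fixed at half the most. Time passes only in rows, so rows that repeat a pose let the fingers close. It gives the time, the measured TCP pose, the force, the opening and the grip force at its end, in the units of the state.
- manip.observe(): the state, without advancing time (a new reading comes with each control period).
- manip.snapshot(name): name is "side" or "top" or "wrist"; returns a dict with "pixels" (420x560x3 uint8, blue, green, red), "range_z" (420x560 float32, mm along the optical axis (not along the pixel's ray), 0 where there is no reading), "fx", "fy", "cx", "cy" (pixels), "distortion" ([k1, k2, p1, p2, k3] as OpenCV has them; the pictures are not rectified), "R" (3x3) and "t" (3): a world point X has camera coordinates R X + t. Camera axes: x right, y down, z forward; pixel columns grow to the right and rows downward; lengths in mm; the calibration is good to about 2 mm. A picture is of the moment at which its call begins.
- manip.sign_off(): hands the job in; it is judged then, once.
The state is a dict: "time": time; "joints": joint angles; "joint_velocities": joint speeds; "effort": joint torques, N m; "tool_pos": TCP position; "tool_rot": TCP orientation; "force": force on the tool from outside, world axes, zero at the start; "ft_torque": the same for the moment, N m; "opening": opening from 0.0 (shut) to 1.0 (fully open); "grip_force": force on a finger pad.
Only numpy, scipy, OpenCV 4.12 (cv2) and the standard library are available. Lean on these libraries where they do the work, as an engineer would, in place of code of your own. Each camera call takes 0.05 s, during which the arm holds its last target. There are 200 camera calls.

### The job

Close up the book rack: lift the bookend's release bar and keep it up while you slide the bookend along, so that it pushes the three standing books together and on against the sprung pad at the far end, until you feel the pad push back firmly but gently, about 12 newtons. Then let the bar go so that it drops fully down into the nearest notch and the bookend stays locked with the books held snug and upright; do not crush the books, and leave the other things on the table where they are.

Things in the scene. Friction and masses are not known exactly. Their poses are not given: they have to be found in the camera images.
- rack: wooden book rack, base 150 x 490 mm, 20 mm thick; y runs along it, from the bookend to the books and the sprung pad; z up. Origin on the table; base spans x -65..85, y -205..285 mm. Along its +x edge runs a steel strip of teeth, 34 mm over the table, a notch every 8 mm. At the +y end stands a fixed bracket with the pad; its place differs by up to 80 mm and is not measured: feel it.
- slider (a joint): travel of the bookend (steel carriage with upright end plate) along the rack's +y, m, from 0 at the start to 0.205; where on the rack it starts differs. Friction about 1 N; pushed slowly the books add 1 to 2 N; the rest is the pad. Locked unless the bar is up. Carriage 105 mm wide (x), 112 mm long (y), sled top 50 mm over the table.
- bar (a joint): lift of the release bar from the carriage, m: 0 = down in a notch, 0.018 = at its stop. From 0.009 up it clears the teeth and the carriage slides freely. Its spring pushes down with 5 N at the bottom, 9 N at the top. Let go over a tooth, it rides off the round top and the pad pushes the carriage back one notch, 9 mm (7 N) at most; it can perch on a tip until moved a little.
- bar_grip (a point): centre of the release bar's grip, a level steel bar 14 mm square across the carriage, from x -43 to +79 mm of the rack. Lies at rack x = 0, 75 mm behind (-y of) the end plate's face, 125 mm over the table when down. Axes: the rack's. Below it a 12 mm stem enters a sleeve whose top is 83 mm high. Pinch from above, fingers closing along the rack's y: free for 65 mm either side.
- plate_face (a point): middle of the end plate's face that pushes the books (it looks to the rack's +y), 75 mm over the table. The plate is 105 mm wide, 8 mm thick, its top 120 mm over the table.
- endplate: the wooden end plate, rigid with the carriage; see plate_face for its place (this origin is near the rack's, moving along y with the slider). Beyond the books stands the sprung pad, 100 x 90 mm, before a steel bracket 120 mm high: it yields 0.8 N per mm over 32 mm, then stops hard.
- book_a: standing book, 26 mm thick (along the rack), 100 mm deep, 140 mm tall, hard covers; origin at the centre of its underside, its y along the rack, z up. It slides easily on the rack base and can be pushed along but not compressed. One of three books of different thickness; their order and the gaps between them vary.
- book_b: standing book, 34 mm thick (along the rack), 104 mm deep, 150 mm tall, hard covers; origin at the centre of its underside, its y along the rack, z up. It slides easily on the rack base and can be pushed along but not compressed. One of three books of different thickness; their order and the gaps between them vary.
- book_c: standing book, 42 mm thick (along the rack), 98 mm deep, 145 mm tall, hard covers; origin at the centre of its underside, its y along the rack, z up. It slides easily on the rack base and can be pushed along but not compressed. One of three books of different thickness; their order and the gaps between them vary.
- mug: stoneware mug, 82 mm across, 100 mm high, on the robot's side of the rack; bystander, loose, leave it where it is; origin at the centre of its underside
- mug_tall: stoneware mug, 76 mm across, 110 mm high, beyond the rack; bystander, loose, leave it where it is; origin at the centre of its underside
- cream_jug: small dark jug, 64 mm across, 60 mm high; bystander, loose, leave it where it is; origin at the centre of its underside
- sugar_glass: glass cup, 68 mm across, 45 mm high; bystander, loose, leave it where it is; origin at the centre of its underside
- spoon: brass spoon, 160 mm long; bystander, loose, leave it where it is
- flat_book: book lying flat, 140 x 200 x 32 mm, off the bookend's end of the rack; bystander, loose, leave it where it is; origin at the centre of its underside
Mind the look-alikes: they are no part of the job. What is shaped like the book_a but green or turquoise is not meant. Leave any yellow look-alike of the book_b alone.

How it is judged (in metres and radians):
On the way, in this order (a step that is already met when the one before it is completed fails the run):
1. the release bar is lifted clear of the teeth and held up (value of joint bar above 0.0085 m), for 0.2 s.
2. with the bar still up, the end plate has pushed the books together and presses them on the sprung pad with more than 4 N (value of joint bar above 0.0075 m and (contact force between endplate and book_a above 4 N or contact force between endplate and book_b above 4 N or contact force between endplate and book_c above 4 N)), for 0.1 s.
At the end, for the whole second after the job is handed in: The release bar is down in a notch (less than 2.5 mm up), the bookend is at rest and presses the row of books on the sprung pad with 2 to 16 N, and the three books stand upright (within 0.1 rad) (value of joint bar below 0.0025 m and (contact force between endplate and book_a above 2 N or contact force between endplate and book_b above 2 N or contact force between endplate and book_c above 2 N) and contact force between endplate and book_a below 16 N and contact force between endplate and book_b below 16 N and contact force between endplate and book_c below 16 N and angle between each of book_a, book_b, book_c's own z axis and vertical below 0.1 rad and linear speed of endplate below 0.005 m/s); the robot touches nothing.
It fails at once if the end plate presses a book with more than 25 N (contact force between endplate and book_a above 25 N or contact force between endplate and book_b above 25 N or contact force between endplate and book_c above 25 N).
It fails at once if a book tips by more than 0.4 rad (angle between any of book_a, book_b, book_c's own z axis and vertical above 0.4 rad).
It fails at once if another thing on the table is moved by more than 20 mm (distance of any of mug, mug_tall, cream_jug, sugar_glass, spoon, flat_book from where it was at the start of the episode above 0.02 m).
It also fails if it takes over 61 s, if anything falls off the work surface, if the arm or the gripper's body presses on something with over 40 N, if the wrist force passes 120 N, or if a joint passes its speed limit or range.

## Working session

There is one attempt and no reset: what is moved stays moved. The work goes in short steps, Python scripts to look and compute and a tool call to move; the robot and the scene stay as the last step left them, time stands still between calls to the robot, and variables do not carry over. Pictures are saved under pics/ and viewed, at most 10 in all, crops included, and the job is handed in when it is done.

Besides the shell and the picture viewer there is one more tool, called after "Request:" as a command line: name --argument value ..., lists and objects as JSON in quotes. drive_tool: Moves the arm, as the interface text tells. Its arguments: {"type":"object","properties":{"targets":{"type":"string"},"grip":{"type":"number"}},"required":["targets"]}

```bash
mkdir -p pics; cat > h.py <<'E'
import numpy as np,cv2
from bench import manip
def snap(n,f=None):
    s=manip.snapshot(n)
    if f: cv2.imwrite('pics/'+f,s['pixels'])
    np.savez('last_'+n,**{k:np.array(v) for k,v in s.items()})
    return s
def pts(s):
    K=np.array([[s['fx'],0,s['cx']],[0,s['fy'],s['cy']],[0,0,1.]])
    h,w=s['range_z'].shape
    u,v=np.meshgrid(np.arange(w),np.arange(h))
    n=cv2.undistortPoints(np.stack([u,v],-1).reshape(-1,1,2).astype(float),K,np.array(s['distortion'],float)).reshape(h,w,2)
    z=s['range_z'].astype(float)[...,None]
    c=np.concatenate([n*z,z],-1)
    return (c-np.array(s['t']).reshape(3))@np.array(s['R'])   # R^T(c-t)
E
python3 - <<'E'
from h import *
o=manip.observe();print(o['time'],o['tool_pos'],np.round(o['tool_rot'],3),o['force'],o['opening'])
for n in('top','side'):
    s=snap(n,n+'0.png');print(n,s['R'],s['t'],s['fx'],(s['range_z']>0).mean())
E
```

```text
0.0 [149.85082401 554.87325129 230.84470407] [[-0.965  0.261 -0.   ]
 [ 0.261  0.965 -0.001]
 [-0.    -0.001 -1.   ]] [ 0.06140567 -0.10839775  0.09817615] 1.0000751325959412
top [[ 0.00418851 -0.99983917  0.01743804]
 [-0.99044874 -0.00655122 -0.13772574]
 [ 0.13781783 -0.01669462 -0.99031689]] [ -48.5558545   595.06297638 1340.49604746] 507.3572513255802 0.9959948979591837
side [[-5.33917213e-02 -9.98573598e-01 -3.05579978e-04]
 [-9.42578293e-01  5.04987950e-02 -3.30145472e-01]
 [ 3.29689984e-01 -1.73390020e-02 -9.43930015e-01]] [  1.26440577 605.02103349 671.64955155] 390.39494980664 0.9958460884353741
```

View pics/top0.png

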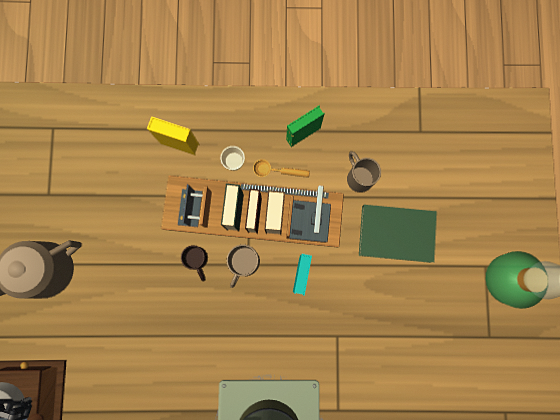

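View pics/side0.png

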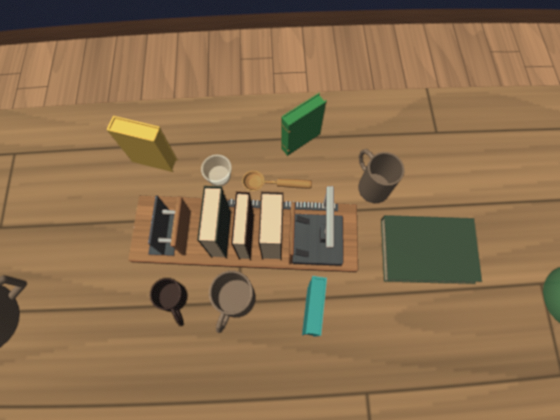

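The top view shows the rack with its +y end at image left. The bar is at (319,210), the bookend sled at (310,220), the three standing books at (275,213), (253,211) and (231,207), and the pad at (205,207). The look-alikes are a yellow block (172,135), a green one (305,127) and a turquoise one (303,273), all off the rack. The side view agrees, with the bar at (330,217).

For the bar, the candidates are the light bar (319,210), the pad's struts (195,208), the tooth strip (285,189) and the spoon (285,171). I choose the first because it lies across the carriage, and check it in one crop.

```bash
python3 - <<'E'
from h import *
out=[]
for n,box in(('top',(150,350,165,255)),('side',(125,365,180,275))):
    s=dict(np.load('last_%s.npz'%n)); P=pts(s); im=s['pixels'].astype(int); hsv=cv2.cvtColor(s['pixels'],cv2.COLOR_BGR2HSV)
    x0,x1,y0,y1=box
    R=np.zeros(P.shape[:2],bool);R[y0:y1,x0:x1]=1
    z=P[...,2]
    def comp(m,name,mn):
        k,l,st,c=cv2.connectedComponentsWithStats((m&R).astype(np.uint8))
        for i in range(1,k):
            if st[i,4]<mn: continue
            q=P[l==i]
            r=cv2.minAreaRect(q[:,:2].astype(np.float32))
            b=cv2.boxPoints(r)
            e=(b[1]-b[0],b[2]-b[1]); L=max(e,key=np.linalg.norm)
            print(n,name,'px',np.round(c[i]),'n',st[i,4],'c',np.round(r[0],1),'size',np.round(r[1],1),'longdir',round(np.degrees(np.arctan2(L[1],L[0])),1),'z',np.round(np.percentile(q[:,2],[5,50,95]),1))
    comp((z>112)&(z<138)&(hsv[...,1]<60)&(hsv[...,2]>120),'bar',20)
    comp((z>136)&(z<156),'tops',30)
    comp((z>12)&(z<26)&(hsv[...,1]>60),'base',300)
    comp((z>85)&(z<124)&(hsv[...,1]>60),'plates',20)
s=dict(np.load('last_top.npz'));cv2.imwrite('pics/crop.png',cv2.resize(s['pixels'][165:260,150:350],None,fx=4,fy=4,interpolation=cv2.INTER_CUBIC))
E
```

```text
top bar px [318. 209.] n 242 c [ 570.9 -122. ] size [ 12.9 119.4] longdir -5.5 z [126.9 132.5 136.3]
top tops px [253. 212.] n 39 c [558.2  43.7] size [24.2 21.5] longdir 9.4 z [146.6 153.8 155.8]
top base px [243. 212.] n 4032 c [579.2  49.4] size [489.7 150.7] longdir 84.5 z [15.5 20.4 24.7]
top plates px [204. 206.] n 224 c [580.7 172.8] size [11.7 99.3] longdir -5.0 z [ 93.1 116.4 121.1]
top plates px [290. 216.] n 121 c [554.7 -49.8] size [  7.9 105.1] longdir -5.5 z [114.7 119.1 122.2]
top plates px [231. 227.] n 21 c [524.5 103.2] size [ 7.5 34.2] longdir -84.3 z [ 86.3 107.2 120.3]
top plates px [272. 231.] n 23 c [516.4  -4.8] size [36.   2.3] longdir 88.0 z [ 87.  103.1 121.6]
top plates px [242. 248.] n 66 c [468.9  70.8] size [23.2 74.4] longdir -89.7 z [ 88.3  99.4 103.2]
side bar px [330. 216.] n 484 c [ 573.2 -122.4] size [ 13.4 120.6] longdir -5.6 z [126.4 131.8 133.8]
side tops px [217. 225.] n 149 c [572.   83.8] size [ 32.7 109.5] longdir -24.4 z [137.7 146.5 154.9]
side tops px [241. 197.] n 31 c [610.5  42.3] size [17.3 13.6] longdir 79.2 z [154.  155.4 155.9]
si
[... 500 characters left out ...]
ates px [178. 223.] n 476 c [583.9 172.1] size [ 11.8 100.8] longdir -5.5 z [ 88.6 116.6 120.2]
side plates px [292. 230.] n 248 c [556.8 -50. ] size [  8.  104.5] longdir -5.5 z [103.3 119.3 121.6]
side plates px [249. 228.] n 51 c [567.1  31.7] size [ 0.5 60.4] longdir -6.3 z [ 87.3 105.6 122.3]
side plates px [242. 249.] n 74 c [523.8  44. ] size [16.  32.6] longdir -57.0 z [ 87.6 103.9 120.9]
side plates px [211. 248.] n 80 c [527.8 104.9] size [32.3  2.8] longdir 84.3 z [ 86.5 104.4 121.4]
side plates px [271. 250.] n 102 c [518.5  -6.6] size [41.4  2.8] longdir 84.8 z [ 86.3 104.6 120.5]
side plates px [231. 273.] n 67 c [480.4  69.1] size [45.4  6.3] longdir 87.1 z [ 91.3  99.7 101.9]
```

View pics/crop.png

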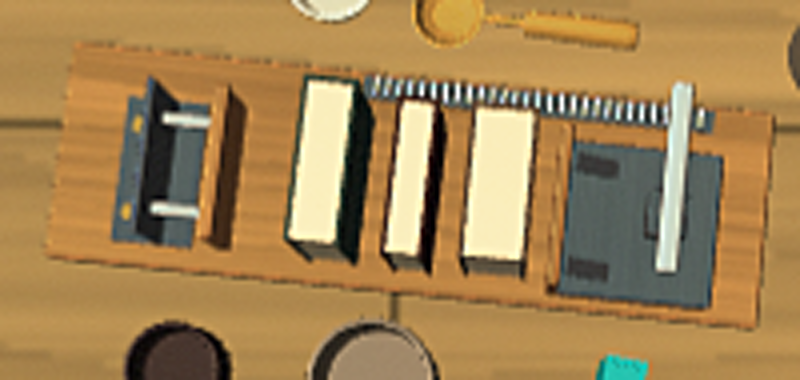

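The crop shows the light steel bar at (675,180) lying across the dark carriage, right behind the wooden end plate, so the choice holds. Sizes also check: bar 120x13 at z 132, base 490x151, and the bar-to-plate spacing. The book order from the bookend is c, a, b. I will check the teapot's height along the path, then reach.

```bash
python3 - <<'E'
from h import *
s=dict(np.load('last_top.npz')); P=pts(s)
for nm,(x0,x1,y0,y1) in dict(teapot=(0,90,235,305),mug=(222,262,240,292),talmug=(345,385,148,195)).items():
    q=P[y0:y1,x0:x1].reshape(-1,3);q=q[(q[:,2]>25)&(q[:,2]<400)];print(nm,q.min(0).round(),q.max(0).round())
a=np.radians(84.5);ry=np.array([np.cos(a),np.sin(a)]);rx=np.array([ry[1],-ry[0]])
g=np.array([572.,-122.2])-18*rx;pl=np.array([555.9,-49.9]);pad=np.array([582.5,172.4])
print('grip',g,'plate dy',(pl-g)@ry,'pad-face gap',(pad-pl)@ry-6-4-102)
o=manip.observe();print((np.array([*g,190])-o['tool_pos'])/25)
E
```

```text
teapot [344. 496.  25.] [492. 671. 177.]
mug [373.  31.  25.] [480. 110. 109.]
talmug [ 634. -287.   25.] [ 738. -211.  119.]
grip [ 554.08286843 -120.47477645] plate dy 70.42402852637142 pad-face gap 111.8260719140618
[ 16.16801569 -27.01464622  -1.63579091]
```

Request:
drive_tool --targets "2 -2.4 1 0 0 0.3; 4 -4.4 1.5 0 0 0.6; 6 -6.4 1.5 0 0 0.9; 8 -8.4 1.5 0 0 1.2; 10 -12 1.5 0 0 1.6" --grip 0

```text
time: 0.6
tool_pos: [315.0, 370.2, 265.5]
tool_rot: [[-0.995, 0.095, 0.0], [0.095, 0.995, 0.0], [-0.0, 0.0, -1.0]]
force: [1.7, 0.7, -0.8]
opening: 0.501
grip_force: 0.0
```

Request:
drive_tool --targets "1 -2.5 0 0 0 0; 2 -5 0 0 0 0; 3 -7.5 0 0 0 0; 4 -10 0 0 0 0; 5 -12 0 0 0 0"

```text
time: 1.1
tool_pos: [408.4, 138.3, 265.5]
tool_rot: [[-0.995, 0.096, -0.0], [0.096, 0.995, -0.0], [0.0, -0.0, -1.0]]
force: [1.1, 1.4, -0.3]
opening: 0.499
grip_force: 0.0
```

```bash
cat > st.py <<'E'
from h import *
o=manip.observe();R=np.array(o['tool_rot'])
print(o['time'],np.round(o['tool_pos'],1),'yaw',np.degrees(np.arctan2(R[1,1],R[0,1])).round(2),'z',R[:,2].round(3),'F',np.round(o['force'],1),o['opening'],o['grip_force'])
E
python3 st.py
```

```text
1.1 [408.4 138.3 265.5] yaw 84.5 z [-0. -0. -1.] F [ 1.1  1.4 -0.3] 0.4987260597289076 0.0
```

Request:
drive_tool --targets "1.2 -2 0 0 0 0; 2.4 -4 -0.3 0 0 0; 3.5 -6 -0.6 0 0 0; 4.6 -8 -1 0 0 0; 5.6 -9.8 -1.5 0 0 0"

```text
time: 1.6
tool_pos: [532.0, -76.5, 235.0]
tool_rot: [[-0.995, 0.096, 0.0], [0.096, 0.995, -0.0], [-0.0, -0.0, -1.0]]
force: [0.8, 0.5, 0.4]
opening: 0.499
grip_force: 0.0
```

Request:
drive_tool --targets "0 0 0 0 0 0; 0 0 0 0 0 0"

```text
time: 1.8
tool_pos: [531.1, -74.9, 234.6]
tool_rot: [[-0.995, 0.098, -0.001], [0.098, 0.995, 0.0], [0.001, 0.0, -1.0]]
force: [0.2, 0.6, 0.7]
opening: 0.503
grip_force: 0.0
```

Request:
drive_tool --targets "0.5 -0.95 -0.6 0 0 0; 0.92 -1.82 -1.4 0 0 0; 0.92 -1.82 -2.6 0 0 0; 0.92 -1.82 -2.6 0 0 0; 0.92 -1.82 -2.6 0 0 0"

```text
time: 2.3
tool_pos: [554.4, -118.5, 171.2]
tool_rot: [[-0.996, 0.094, -0.0], [0.094, 0.996, 0.0], [0.0, 0.0, -1.0]]
force: [-0.5, -0.1, 0.2]
opening: 0.498
grip_force: 0.0
```

```bash
python3 st.py; python3 -c "
from h import *
snap('wrist','w1.png')"
```

```text
2.3 [ 554.4 -118.5  171.2] yaw 84.58 z [-0.  0. -1.] F [-0.5 -0.1  0.2] 0.4975801542443744 0.0
```

View pics/w1.png

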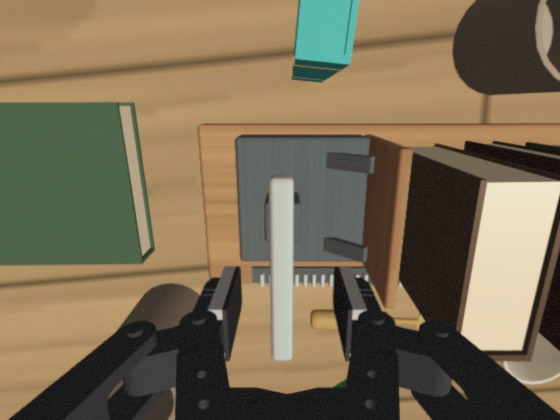

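The wrist view shows the bar at column 281 between the fingers (230 and 345), with nothing else in the grasp. Next I descend and pinch.

Request:
drive_tool --targets "0 -0.08 -1 0 0 0; 0 -0.08 -1.8 0 0 0; 0 -0.08 -2.4 0 0 0; 0 -0.08 -2.6 0 0 0; 0 -0.08 -2.6 0 0 0"

```text
time: 2.85
tool_pos: [554.7, -121.4, 106.1]
tool_rot: [[-0.995, 0.095, 0.001], [0.095, 0.995, -0.0], [-0.001, -0.0, -1.0]]
force: [0.4, 0.0, 0.7]
opening: 0.503
grip_force: 0.0
```

Request:
drive_tool --targets "0 0 0 0 0 0; 0 0 0 0 0 0; 0 0 0 0 0 0; 0 0 0 0 0 0; 0 0 0 0 0 0" --grip 1

```text
time: 3.35
tool_pos: [554.8, -121.9, 106.3]
tool_rot: [[-0.995, 0.096, 0.002], [0.096, 0.995, -0.0], [-0.002, -0.0, -1.0]]
force: [-0.8, 1.2, 9.5]
opening: 0.153
grip_force: 60.5
```

```bash
python3 st.py
```

```text
3.35 [ 554.8 -121.9  106.3] yaw 84.49 z [ 0.002 -0.    -1.   ] F [-0.8  1.2  9.5] 0.1531836807534256 60.45858979225159
```

Request:
drive_tool --targets "0 0 0.2 0 0 0; 0 0 0.4 0 0 0; 0 0 0.56 0 0 0; 0 0 0.56 0 0 0; 0 0 0.56 0 0 0"

```text
time: 3.85
tool_pos: [554.6, -121.8, 119.3]
tool_rot: [[-0.995, 0.096, 0.001], [0.096, 0.995, -0.0], [-0.001, -0.0, -1.0]]
force: [5.0, -0.1, -8.1]
opening: 0.152
grip_force: 58.4
```

```bash
python3 st.py
```

```text
3.85 [ 554.6 -121.8  119.3] yaw 84.49 z [ 0.001 -0.    -1.   ] F [ 5.  -0.1 -8.1] 0.15150327704397126 58.41157078742981
```

Request:
drive_tool --targets "0.015 0.16 0 0 0 0; 0.031 0.32 0 0 0 0; 0.046 0.48 0 0 0 0; 0.061 0.64 0 0 0 0; 0.077 0.8 0 0 0 0"

```text
time: 4.35
tool_pos: [556.5, -102.1, 119.2]
tool_rot: [[-0.995, 0.096, 0.001], [0.096, 0.995, -0.001], [-0.001, -0.0, -1.0]]
force: [5.1, -2.1, -7.9]
opening: 0.147
grip_force: 58.6
```

Request:
drive_tool --targets "0.015 0.16 0 0 0 0; 0.031 0.32 0 0 0 0; 0.046 0.48 0 0 0 0; 0.061 0.64 0 0 0 0; 0.077 0.8 0 0 0 0"

```text
time: 4.85
tool_pos: [558.4, -82.2, 119.1]
tool_rot: [[-0.995, 0.096, 0.0], [0.096, 0.995, -0.001], [-0.0, -0.001, -1.0]]
force: [5.7, -3.7, -8.1]
opening: 0.151
grip_force: 58.6
```

Request:
drive_tool --targets "0.015 0.16 0 0 0 0; 0.031 0.32 0 0 0 0; 0.046 0.48 0 0 0 0; 0.061 0.64 0 0 0 0; 0.077 0.8 0 0 0 0"

```text
time: 5.35
tool_pos: [560.3, -62.3, 119.2]
tool_rot: [[-0.995, 0.097, 0.0], [0.097, 0.995, -0.001], [-0.0, -0.001, -1.0]]
force: [4.8, -3.5, -7.3]
opening: 0.15
grip_force: 58.6
```

Request:
drive_tool --targets "0.015 0.16 0 0 0 0; 0.031 0.32 0 0 0 0; 0.046 0.48 0 0 0 0; 0.061 0.64 0 0 0 0; 0.077 0.8 0 0 0 0"

```text
time: 5.85
tool_pos: [562.2, -42.4, 119.1]
tool_rot: [[-0.995, 0.097, 0.0], [0.097, 0.995, -0.001], [-0.0, -0.001, -1.0]]
force: [4.3, -3.7, -8.3]
opening: 0.152
grip_force: 58.6
```

Request:
drive_tool --targets "0.015 0.16 0 0 0 0; 0.031 0.32 0 0 0 0; 0.046 0.48 0 0 0 0; 0.061 0.64 0 0 0 0; 0.077 0.8 0 0 0 0"

```text
time: 6.35
tool_pos: [564.1, -22.4, 119.1]
tool_rot: [[-0.995, 0.097, 0.0], [0.097, 0.995, -0.001], [-0.0, -0.001, -1.0]]
force: [5.9, -3.5, -6.9]
opening: 0.148
grip_force: 58.6
```

Request:
drive_tool --targets "0.008 0.08 0 0 0 0; 0.015 0.16 0 0 0 0; 0.023 0.24 0 0 0 0; 0.031 0.32 0 0 0 0; 0.038 0.4 0 0 0 0"

```text
time: 6.85
tool_pos: [565.1, -12.5, 119.1]
tool_rot: [[-0.995, 0.097, 0.0], [0.097, 0.995, -0.001], [-0.0, -0.001, -1.0]]
force: [4.7, -3.7, -8.2]
opening: 0.149
grip_force: 58.6
```

Request:
drive_tool --targets "0.004 0.04 0 0 0 0; 0.008 0.08 0 0 0 0; 0.011 0.12 0 0 0 0; 0.015 0.16 0 0 0 0; 0.019 0.2 0 0 0 0"

```text
time: 7.35
tool_pos: [565.5, -7.6, 119.1]
tool_rot: [[-0.995, 0.097, 0.0], [0.097, 0.995, -0.001], [-0.0, -0.001, -1.0]]
force: [5.0, -4.8, -7.1]
opening: 0.149
grip_force: 58.6
```

```bash
python3 st.py; python3 -c "
from h import *
snap('side','s2.png');s=dict(np.load('last_side.npz'));cv2.imwrite('pics/s2c.png',cv2.resize(s['pixels'][150:310,100:390],None,fx=2.7,fy=2.7))"
```

```text
7.35 [565.5  -7.6 119.1] yaw 84.45 z [ 0.    -0.001 -1.   ] F [ 5.  -4.8 -7.1] 0.148683680793771 58.62196326255798
```

View pics/s2c.png

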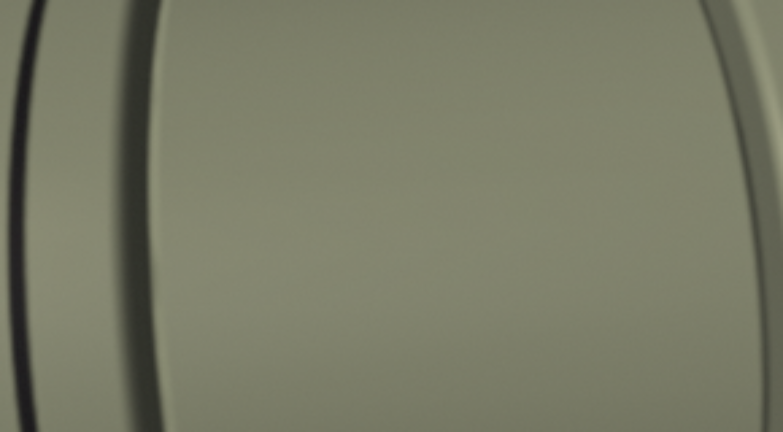

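The side view is blocked by the arm (the crop shows only a grey link), so I go by force. Pad contact began at about 113 mm of travel, as predicted. 128 mm is 16 notches and should give about 12 N.

Request:
drive_tool --targets "0.004 0.04 0 0 0 0; 0.008 0.08 0 0 0 0; 0.011 0.12 0 0 0 0; 0.015 0.16 0 0 0 0; 0.019 0.2 0 0 0 0"

```text
time: 7.9
tool_pos: [565.9, -3.3, 119.1]
tool_rot: [[-0.995, 0.097, -0.0], [0.097, 0.995, -0.002], [-0.0, -0.002, -1.0]]
force: [4.4, -6.9, -6.6]
opening: 0.153
grip_force: 58.7
```

Request:
drive_tool --targets "0.004 0.04 0 0 0 0; 0.008 0.08 0 0 0 0; 0.011 0.12 0 0 0 0; 0.015 0.16 0 0 0 0; 0.019 0.2 0 0 0 0"

```text
time: 8.4
tool_pos: [566.4, 1.1, 119.1]
tool_rot: [[-0.995, 0.098, -0.0], [0.098, 0.995, -0.003], [-0.0, -0.003, -1.0]]
force: [5.4, -11.6, -7.7]
opening: 0.155
grip_force: 58.8
```

```bash
python3 st.py
```

```text
8.4 [566.4   1.1 119.1] yaw 84.4 z [-0.    -0.003 -1.   ] F [  5.4 -11.6  -7.7] 0.15538107251106306 58.760515451431274
```

Request:
drive_tool --targets "0.004 0.04 0 0 0 0; 0.008 0.08 0 0 0 0; 0.011 0.12 0 0 0 0; 0.015 0.16 0 0 0 0; 0.02 0.21 0 0 0 0"

```text
time: 8.9
tool_pos: [566.8, 5.7, 119.0]
tool_rot: [[-0.995, 0.098, -0.0], [0.098, 0.995, -0.004], [0.0, -0.004, -1.0]]
force: [4.3, -14.3, -7.5]
opening: 0.148
grip_force: 58.8
```

Request:
drive_tool --targets "0 0 0 0 0 0; 0 0 0 0 0 0; 0 0 0 0 0 0"

```text
time: 9.2
tool_pos: [566.8, 5.9, 119.0]
tool_rot: [[-0.995, 0.098, -0.0], [0.098, 0.995, -0.003], [0.0, -0.003, -1.0]]
force: [4.4, -13.5, -6.5]
opening: 0.154
grip_force: 58.8
```

```bash
python3 st.py;python3 -c "
from h import *
o=manip.observe();d=np.array(o['tool_pos'])-[554.6,-121.8,119.3];print(d@[.0958,.9954,0])"
```

```text
9.2 [566.8   5.9 119. ] yaw 84.38 z [-0.    -0.003 -1.   ] F [  4.4 -13.5  -6.5] 0.1538707806004058 58.81066918373108
128.24272738964285
```

The travel is 128.2 mm and the pad force about 11 N. I lower the bar into the notch, guided by the gripper.

Request:
drive_tool --targets "0 0 -0.12 0 0 0; 0 0 -0.24 0 0 0; 0 0 -0.36 0 0 0; 0 0 -0.46 0 0 0; 0 0 -0.54 0 0 0"

```text
time: 9.7
tool_pos: [567.0, 5.6, 106.0]
tool_rot: [[-0.995, 0.098, 0.0], [0.098, 0.995, -0.004], [-0.001, -0.004, -1.0]]
force: [-4.5, -15.3, 31.7]
opening: 0.152
grip_force: 64.4
```

Request:
drive_tool --targets "0 0 0 0 0 0; 0 0 0 0 0 0"

```text
time: 9.9
tool_pos: [566.9, 5.9, 106.4]
tool_rot: [[-0.995, 0.098, 0.0], [0.098, 0.995, -0.003], [-0.001, -0.003, -1.0]]
force: [0.2, -13.4, 10.0]
opening: 0.147
grip_force: 61.2
```

```bash
python3 st.py
```

```text
9.9 [566.9   5.9 106.4] yaw 84.38 z [ 0.    -0.003 -1.   ] F [  0.2 -13.4  10. ] 0.1474438052121337 61.1542671918869
```

Request:
drive_tool --targets "0 0 0 0 0 0; 0 0 0 0 0 0; 0 0 0 0 0 0; 0 0 0 0 0 0; 0 0 0 0 0 0" --grip 0

```text
time: 10.4
tool_pos: [566.8, 8.5, 105.7]
tool_rot: [[-0.995, 0.096, -0.0], [0.096, 0.995, -0.0], [0.0, -0.0, -1.0]]
force: [-0.4, -0.4, 0.5]
opening: 0.505
grip_force: 0.0
```

Request:
drive_tool --targets "0 0 0.5 0 0 0; 0 0 1.5 0 0 0; 0 0 3 0 0 0; 0 0 4.5 0 0 0; 0 0 6 0 0 0"

```text
time: 10.9
tool_pos: [566.5, 8.4, 258.3]
tool_rot: [[-0.995, 0.096, 0.001], [0.096, 0.995, 0.0], [-0.001, 0.0, -1.0]]
force: [0.5, -0.4, 0.2]
opening: 0.501
grip_force: 0.0
```

Request:
drive_tool --targets "0 -2 1 0 0 0; 0 -4 1 0 0 0; 0 -6 1 0 0 0; 0 -8 1 0 0 0; 0 -10 1 0 0 0"

```text
time: 11.4
tool_pos: [566.3, -238.3, 282.0]
tool_rot: [[-0.995, 0.096, 0.001], [0.096, 0.995, -0.0], [-0.001, -0.0, -1.0]]
force: [1.1, 0.6, -0.1]
opening: 0.5
grip_force: 0.0
```

```bash
python3 st.py; python3 - <<'E'
from h import *
s=snap('top');P=pts(s);hsv=cv2.cvtColor(s['pixels'],cv2.COLOR_BGR2HSV)
cv2.imwrite('pics/t3.png',cv2.resize(s['pixels'][120:300,130:400],None,fx=2.9,fy=2.9,interpolation=cv2.INTER_CUBIC))
E
```

```text
11.4 [ 566.3 -238.3  282. ] yaw 84.49 z [ 0.001 -0.    -1.   ] F [ 1.1  0.6 -0.1] 0.5004727147274957 0.0
```

View pics/t3.png

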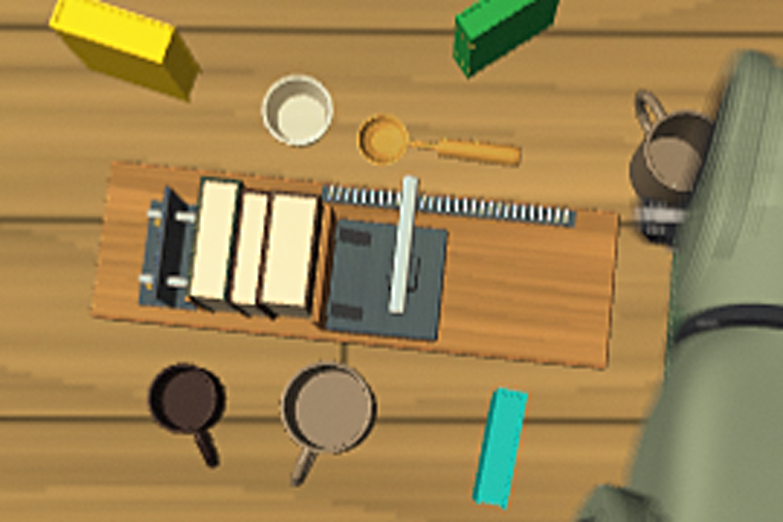

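The view shows the three books pressed together against the pad (215 to 325, 250) and upright, with the bar at (403,245). I measure bar height and travel before handing in.

```bash
python3 - <<'E'
from h import *
s=dict(np.load('last_top.npz'));P=pts(s);hsv=cv2.cvtColor(s['pixels'],cv2.COLOR_BGR2HSV)
z=P[...,2];R=np.zeros(z.shape,bool);R[175:235,240:300]=1
ry=np.array([.0958,.9954])
for nm,m,c0 in(('bar',(z>112)&(z<150)&(hsv[...,1]<60)&(hsv[...,2]>120),[570.9,-122.]),('plate',(z>85)&(z<124)&(hsv[...,1]>60),[554.7,-49.8])):
    k,l,st,c=cv2.connectedComponentsWithStats((m&R).astype(np.uint8))
    for i in range(1,k):
        if st[i,4]<40:continue
        q=P[l==i];r=cv2.minAreaRect(q[:,:2].astype(np.float32));print(nm,c[i].round(),np.round(r[:2],1),np.percentile(q[:,2],[5,50,95]).round(1),'travel',(np.array(r[0])-c0)@ry)
E
```

```text
bar [269. 204.] [[583.5   4.1]
 [ 12.8 120.2]] [127.6 132.1 136.7] travel 126.73846916950225
plate [242. 208.] [[567.1  75.9]
 [  8.6 105.6]] [ 91.6 117.9 122.7] travel 126.33690841308592
```

```bash
python3 -c "
from bench import manip
print(manip.sign_off())"
```

```text
the job is handed in; nothing more can be done
None
```

The job is handed in: the bookend has moved about 127 mm (16 notches), and the release bar is fully down at its starting height. The three books are together and upright against the pad at an estimated 10–12 N, and nothing else on the table was touched. The sign-off returned no verdict.

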